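# Route the blue line on the bench signal router

## Robot

A 6-joint arm with a two-finger parallel gripper is mounted at the origin on the work surface. World frame = base frame: x ahead of the robot, y to its left, z up, the work surface at z = 0. Lengths are in mm, angles in rad, forces in N, time in s.
With the tool pointing down it reaches from about 300 to 775 mm from the base axis. Payload 14.6 kg.
Tool frame: the origin (TCP) lies between the finger pads; the fingertips stand manip.nose_length ahead of it and the grasp point (between the pads) lies 11 mm behind it (manip.nose_length is the distance from the TCP to the fingertips, in mm); z points along the fingers, y is the line along which they close (so a half turn about z gives the same grasp; the last joint's range is limited). The gripper opens to 94 mm and grips with 3 to 60 N. Pads are 16 mm wide; open, the fingers measure 119 mm over their backs; the gripper's body (75 mm by 177 mm) begins 78 mm behind the grasp point.
Start: joints at [-0.067, 0.3, 1.521, -0, 1.321, -0.067], TCP at [549.99, -0.002, 213.446] pointing down, gripper open.
Joint ranges: [-3.03, 3.03], [-0.79, 2.21], [0.23, 2.52], [-1.04, 4.18], [0, 3.07], [-2.55, 2.55]. Speed limits (rad/s): [2.22, 2.22, 2.57, 3.14, 3.14, 3.14].

## Interface

Orientations are given as [roll, pitch, yaw] about the fixed x, y, z axes, in that order (R = Rz(yaw) Ry(pitch) Rx(roll)).
In Python, from cell import manip, cams, job gives the robot as it stands.
- The arm moves only by the tool jog_arm, never from a script. Its argument "commands" is a list of rows, each an object of numbers: "dx", "dy", "dz": the shift along the tool's x, y, z each as a share of 40 mm, from -1 to 1; "ax", "ay", "az": the turn, a rotation vector about the tool's x, y, z each as a share of 10 degrees, from -1 to 1; "gripper": the closure, from 0 (fully open) to 1 (shut). A call has 1 to 10 rows; each row shifts and turns the commanded pose from where the row before left it, along the tool's axes as they then stand; what a row does not reach is not made up. A row lasts 1/8 s, in which the tool goes at most 62.5 mm and 10.7 degrees, less where a joint would pass 70% of its speed; a pose out of reach is approached as far as the arm can. A call with a number of a shift or a turn outside -1 to 1 is refused whole. A call with a gripper value outside its range is refused whole. The fingers move at their own pace and stop on an object; "squeeze" is the grip in N (left out, the last holds). Time passes only in rows, so rows that do not move let the fingers close. It gives the time, the measured TCP pose, the force, the opening and the grip force at its end, in the units of the state.
- manip.read_state(): the state, without advancing time (a new reading comes with each control period).
- cams.camera(name): name is "scene" or "side" or "wrist"; returns a dict with "image" (400x640x3 uint8, red, green, blue), "fx", "fy", "cx", "cy" (pixels), "world_to_cam" (4x4, takes a point from world to camera coordinates). Camera axes: x right, y down, z forward; pixel columns grow to the right and rows downward; lengths in mm; the calibration is good to about 2 mm. A picture is of the moment at which its call begins. There is no depth.
- job.sign_off(): hands the job in; it is judged then, once.
The state is a dict: "clock": time; "joints": joint angles; "qd": joint speeds; "effort": joint torques, N m; "eef_pos": TCP position; "eef_rot": TCP orientation; "wrist_force": force on the tool from outside, world axes, zero at the start; "moment": the same for the moment, N m; "finger_gap": finger opening in mm; "finger_force": force on a finger pad.
Only numpy, scipy, OpenCV 4.12 (cv2) and the standard library are available. Lean on these libraries where they do the work, as an engineer would, in place of code of your own. Each camera call takes 0.05 s, during which the arm holds its last target. There are 200 camera calls.

## Task

On the grey signal router, push the black pointer round with a fingertip against its side until it points straight at the blue plug, and only then press the green button right down and let it come up again. Push only: do not grip the pointer, do not touch any of the plugs, and leave everything else on the bench where it stands.

Things in the scene. Friction and masses are not known exactly. Their poses are not given: they have to be found in the camera images.
- router: grey box 230 (x) x 260 (y) x 50 mm fixed to the bench (position and yaw vary); origin: centre of its underside; its lid is 50 mm above the bench. x axis: towards the far side, where the plugs are; z up. The pointer's upright pivot axis passes through this origin; the green button sits near the -x edge.
- pointer (a joint): angle of the pointer (rad): 0 when it points along the router's +x, growing counter-clockwise seen from above; stops at -1.9 and 1.9. It starts somewhere between the second and third socket, within 0.3 of 0. Stiff friction (0.12 N m, so about 2 N pushed 55 mm from the axis), no spring: it stays where it is left.
- pointer_hub (a point): point on the pivot axis at the top of the pointer, 83 mm above the bench; its x axis runs along the pointer to its tip, z up
- pointer_tip (a point): top of the pointer's free end (white end and white line on top), 82 mm from the pivot axis, 83 mm above the bench. The pointer is a black bar 14 mm wide, from 21 mm behind the axis to 82 mm ahead of it; its underside is 6 mm and its top 33 mm above the lid (the pivot shaft, 16 mm across, is below it). The lid under its sweep is clear apart from a 2 mm dial disc.
- take (a joint): travel of the green button (m): 0 up, 0.006 fully down; a spring, 5 N when fully down; counts as pressed beyond 0.0045, and springs back when let go
- take_top (a point): centre of the top of the green button (30 mm across; its top is 72 mm above the bench when up, in a black housing 46 mm across and 12 mm tall on the lid), 85 mm from the pivot axis towards the robot (router -x)
- plug_blue: blue plug, upright, fixed, 20 mm across, standing 40 mm above the lid in one of four sockets 108 mm from the pivot axis, at pointer angles -1.48, -0.70, 0.70 and 1.48 rad (which plug is in which varies); origin: centre of its foot, on the lid
- plug_red: red plug, upright, fixed, 20 mm across, standing 40 mm above the lid in one of four sockets 108 mm from the pivot axis, at pointer angles -1.48, -0.70, 0.70 and 1.48 rad (which plug is in which varies); origin: centre of its foot, on the lid
- plug_yellow: yellow plug, upright, fixed, 20 mm across, standing 40 mm above the lid in one of four sockets 108 mm from the pivot axis, at pointer angles -1.48, -0.70, 0.70 and 1.48 rad (which plug is in which varies); origin: centre of its foot, on the lid
- plug_white: white plug, upright, fixed, 20 mm across, standing 40 mm above the lid in one of four sockets 108 mm from the pivot axis, at pointer angles -1.48, -0.70, 0.70 and 1.48 rad (which plug is in which varies); origin: centre of its foot, on the lid
- red_cap: red plastic cap, a cone 58 mm across the foot and 45 mm tall; loose, stands right (-y) of the router, at least 20 mm off its side. Leave alone. Origin: centre of its underside.
- spool: white-flanged spool 56 mm across, 40 mm tall, standing on end; loose, left (+y) of the router, at least 20 mm off its side. Leave alone. Origin: centre of its underside.
- flux: amber jar with black lid, 44 mm across, 45 mm tall; loose, beyond the router's far side. Leave alone. Origin: centre of its underside.
- spray: spray can, 66 mm across, 200 mm tall; loose, left of the router. Leave alone. Origin: centre of its underside.
- driver: screwdriver with orange handle lying on the left of the bench; loose. Leave alone. 
- cutters: blue-handled side cutters, about 160 mm long, lying right of the router; loose. Leave alone. Origin: centre of its underside.
- board: green circuit board 100 x 70 x 6 mm with parts on it, lying right of the router; loose. Leave alone. Origin: centre of its underside.

How it is judged:
By the outcome, as a careful person would: the job done as asked, in the order asked, and still so for the second after the job is handed in, with the robot touching nothing.
It also fails if it takes over 46 s, if anything falls off the work surface, if the arm or the gripper's body presses on something with over 40 N, if the wrist force passes 120 N, or if a joint passes its speed limit or range.

## Working session

There is one attempt and no reset: what is moved stays moved. The work goes in short steps, Python scripts to look and compute and a tool call to move; the robot and the scene stay as the last step left them, time stands still between calls to the robot, and variables do not carry over. Pictures are saved under pics/ and viewed, at most 10 in all, crops included, and the job is handed in when it is done.

Besides the shell and the picture viewer there is one more tool, called after "Request:" as name(argument=value, ...), one argument or row to a line, values as JSON. jog_arm: Moves the arm, as the interface text tells. Shift numbers are shares of 40 mm and turn numbers shares of 10 degrees, none past 1 either way. Its arguments: {"type":"object","properties":{"commands":{"type":"array"},"squeeze":{"type":"number"}},"required":["commands"]}

```bash
mkdir -p pics; ls; cat > h.py <<'E'
import numpy as np, cv2
from cell import manip, cams, job
def snap(n,f):
    c=cams.camera(n); cv2.imwrite(f,c['image'][:,:,::-1]); 
    return c
def P(c):
    return np.array([[c['fx'],0,c['cx']],[0,c['fy'],c['cy']],[0,0,1]])@np.array(c['world_to_cam'])[:3]
def proj(M,p):
    q=M@np.append(p,1); return q[:2]/q[2]
def onz(M,uv,z):
    H=M[:,[0,1,3]].copy(); H[:,2]+=M[:,2]*z
    q=np.linalg.solve(H,[uv[0],uv[1],1]); return q[:2]/q[2]
def tri(M1,a,M2,b):
    return (lambda q:(q[:3]/q[3]).ravel())(cv2.triangulatePoints(M1,M2,np.float64(a),np.float64(b)))
E
python3 - <<'E'
from h import *
import pickle
d={}
for n in ['scene','side','wrist']:
    c=snap(n,f'pics/{n}0.png'); d[n]=P(c)
pickle.dump(d,open('P0.pkl','wb'))
s=manip.read_state(); print(s, manip.nose_length)
E
```

```text
pics
{'clock': 0.15, 'joints': array([-6.65900106e-02,  3.00331403e-01,  1.52144854e+00, -7.06623246e-06,
        1.32068159e+00, -6.66021247e-02]), 'qd': array([ 0.00016192, -0.00239495, -0.00124777,  0.00068637, -0.00037346,
        0.00038129]), 'effort': array([-2.50185103e-04, -5.31960297e+01, -3.52822959e+01,  7.07691838e-02,
        2.35654798e-02, -3.66386917e-05]), 'eef_pos': array([5.49806617e+02, 1.36550930e-02, 2.13019024e+02]), 'eef_rot': array([-3.14072525e+00, -5.09963750e-05,  1.57081017e+00]), 'wrist_force': array([0.14516824, 0.15511046, 0.60561466]), 'moment': array([-0.05638087, -0.03156212, -0.01670104]), 'finger_force': 0.0, 'finger_gap': 93.9703033670863} 8.0
```

View pics/scene0.png

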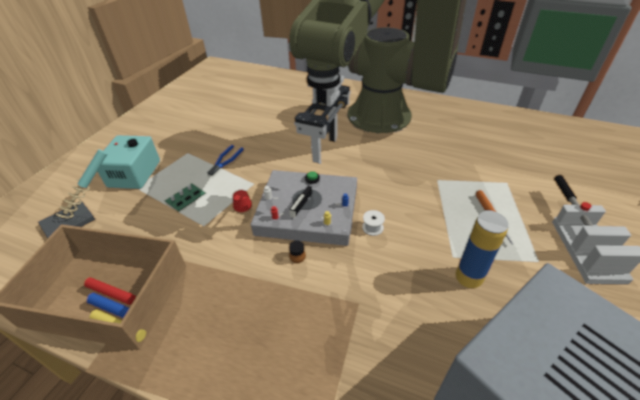

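View pics/wrist0.png

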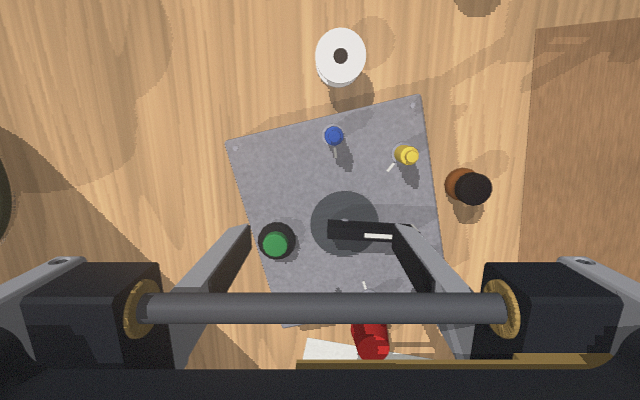

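View pics/side0.png

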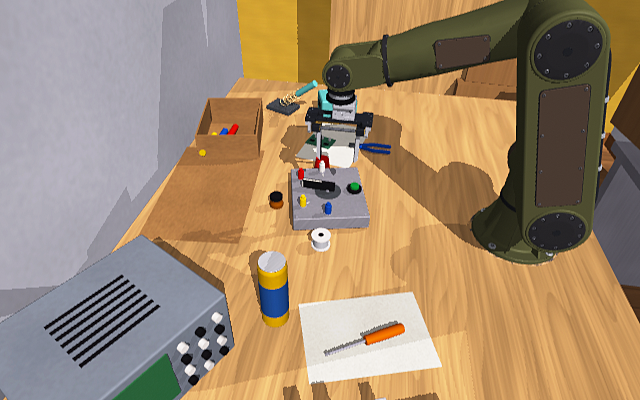

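The router shows in all views. In the wrist picture the blue plug top is at (333,134), yellow at (410,156), the green button at (275,244), and the lid's left corners at (226,141) and (420,95). The pointer runs from (328,228) towards (395,237). Blue is in the +1.48 socket. The scene view (blue 345,199; yellow 327,217) and the side view (328,208; 303,200) agree.

```bash
cat > loc.py <<'E'
from h import *
import pickle
from scipy.optimize import least_squares
d=pickle.load(open('P0.pkl','rb'))
def blob(img,lo,hi,box):
    h=cv2.cvtColor(img,cv2.COLOR_BGR2HSV); m=cv2.inRange(h,lo,hi); k=np.zeros_like(m); x0,y0,x1,y1=box; k[y0:y1,x0:x1]=255
    n,l,st,c=cv2.connectedComponentsWithStats(m&k); i=1+np.argmax(st[1:,4]); return c[i],st[i]
I={n:cv2.imread(f'pics/{n}0.png') for n in d}
G=((50,80,40),(80,255,255)); B=((105,120,60),(130,255,255)); Y=((22,120,90),(35,255,255))
bx={'wrist':[(250,220,300,270),(315,115,355,155),(390,135,430,175)],'scene':[(300,165,325,190),(335,185,355,212),(318,205,336,226)],'side':[(340,178,368,200),(318,197,338,218),(295,190,312,210)]}
obs={}
for n in d:
    for nm,c,b in zip('GBY',(G,B,Y),bx[n]):
        ce,st=blob(I[n],*c,b); obs[n,nm]=(ce,st); print(n,nm,ce.round(1),st)
def rt(p,q): 
    c,s=np.cos(p[2]),np.sin(p[2]); return np.array([p[0]+c*q[0]-s*q[1],p[1]+s*q[0]+c*q[1],q[2]])
pl=lambda a,z:(108*np.cos(a),108*np.sin(a),z)
W=d['wrist']
if __name__=='__main__':
    for nm in 'GBY': print('tri wrist/side',nm,tri(W,obs['wrist',nm][0],d['side'],obs['side',nm][0]).round(1), 'wrist/scene',tri(W,obs['wrist',nm][0],d['scene'],obs['scene',nm][0]).round(1))
    pts=[(W,obs['wrist','G'][0],(-85,0,72)),(W,(333,134),pl(1.48,90)),(W,(411,156),pl(.7,90)),(W,(226,141),(-115,130,50)),(W,(420,95),(115,130,50)),
     (d['side'],obs['side','G'][0],(-85,0,72)),(d['side'],obs['side','B'][0],pl(1.48,73)),(d['scene'],obs['scene','G'][0],(-85,0,71)),(d['scene'],obs['scene','B'][0],pl(1.48,73))]
    f=lambda p:np.concatenate([proj(M,rt(p,q))-uv for M,uv,q in pts])
    r=least_squares(f,[570,30,.2],loss='soft_l1'); p=r.x; print('pose',p,f(p).reshape(-1,2).round(1).tolist())
    for a in (-.3,-.2,-.1,0,.1,.2,.3):
        print(a,[proj(d[n],rt(p,(82*np.cos(a),82*np.sin(a),83))).round(0).tolist() for n in d], proj(W,rt(p,(45*np.cos(a),45*np.sin(a),83))).round())
    print('hub',[proj(d[n],rt(p,(0,0,83))).round(0).tolist() for n in d])
    for q in (pl(1.48,0),(-85,0,72)): print(rt(p,q))
E
python3 loc.py
python3 - <<'E'
import cv2,numpy as np
a=cv2.resize(cv2.imread('pics/wrist0.png')[190:270,300:440],None,fx=4,fy=4,interpolation=2)
b=cv2.resize(cv2.imread('pics/side0.png')[160:220,280:380],None,fx=4,fy=4,interpolation=2)
o=np.zeros((560,560,3),np.uint8);o[:320]=a;o[320:,:400]=b
cv2.imwrite('pics/c0.png',o)
E
```

```text
scene G [312.  175.7] [307 172  11   9  77]
scene B [345. 200.] [343 194   5  12  51]
scene Y [326.9 218.1] [325 212   5  12  52]
side G [354.2 186. ] [350 182   9   9  65]
side B [327.7 207.8] [325 202   7  13  72]
side Y [302.5 200.4] [300 194   6  13  68]
wrist G [274.8 243.7] [263 231  25  26 491]
wrist B [333.2 135.3] [325 127  18  18 253]
wrist Y [406.1 154.4] [394 145  25  20 373]
tri wrist/side G [494.2 -64.8  67.1] wrist/scene [491.7 -66.7  60.4]
tri wrist/side B [562.   60.7  70.9] wrist/scene [560.7  61.   66.9]
tri wrist/side Y [641.5  40.2  70.6] wrist/scene [640.8  40.4  67.2]
pose [ 5.75787024e+02 -4.57194862e+01  2.32497953e-01] [[-0.5, 1.7], [0.7, 1.4], [0.8, -0.3], [-4.8, -0.7], [1.5, -4.1], [0.7, -1.3], [0.7, -0.4], [-0.1, -2.5], [0.0, -1.7]]
-0.3 [[291.0, 209.0], [303.0, 179.0], [419.0, 238.0]] [386. 236.]
-0.2 [[294.0, 210.0], [302.0, 180.0], [420.0, 231.0]] [387. 232.]
-0.1 [[297.0, 210.0], [302.0, 182.0], [420.0, 224.0]] [386. 228.]
0 [[300.0, 211.0], [302.0, 184.0], [419.0, 217.0]] [386. 224.]
0.1 [[303.0, 211.0], [302.0, 185.0], [418.0, 210.0]] [385. 221.]
0.2 [[307.0, 211.0], [303.0, 187.0], [415.0, 204.0]] [384. 217.]
0.3 [[310.0, 211.0], [304.0, 188.0], [412.0, 197.0]] [382. 214.]
hub [[306.0, 190.0], [328.0, 183.0], [346.0, 233.0]]
[560.53441177  61.19804196   0.        ]
[493.07404389 -65.30424969  72.        ]
```

View pics/c0.png

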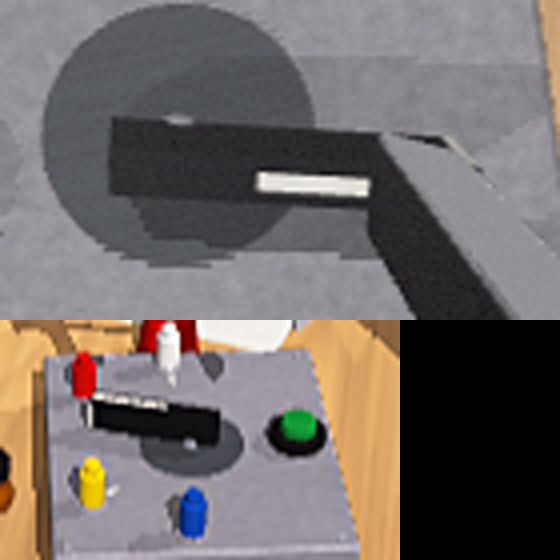

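The pointer runs from its rear end at (327,228) past the white line (365,236)–(392,237), so its angle is about -0.27, and it has to turn counter-clockwise. One more wrist view, taken further to -y with the gripper shut, will give a clear look.

Request:
jog_arm(
  commands=[
    {"dx":-1,"gripper":1},
    {"dx":-1,"gripper":1},
    {"dx":-0.25,"gripper":1},
    {"gripper":1},
    {"gripper":1},
    {"gripper":1},
    {"gripper":1},
  ],
  squeeze=20,
)

```text
schema error: expected keys dx, dy, dz, ax, ay, az, gripper
```

```bash
python3 - <<'E'
from h import *
import pickle
c=snap('wrist','pics/w1.png'); pickle.dump(P(c),open('P1.pkl','wb'))
d=pickle.load(open('P0.pkl','rb'));print('spray',onz(d['scene'],(472,283),0),onz(d['side'],(274,322),0))
E
```

```text
spray [656.46433012 418.528776  ] [641.88520108 424.54130906]
```

View pics/w1.png

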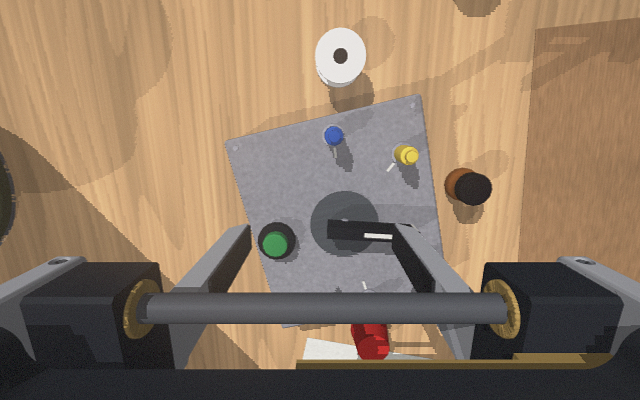

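The move was refused because every row needs all seven keys, so this view is the same as the first one.

Request:
jog_arm(
  commands=[
    {"dx":-1,"dy":0,"dz":0,"ax":0,"ay":0,"az":0,"gripper":1},
    {"dx":-1,"dy":0,"dz":0,"ax":0,"ay":0,"az":0,"gripper":1},
    {"dx":-0.25,"dy":0,"dz":0,"ax":0,"ay":0,"az":0,"gripper":1},
    {"dx":0,"dy":0,"dz":0,"ax":0,"ay":0,"az":0,"gripper":1},
    {"dx":0,"dy":0,"dz":0,"ax":0,"ay":0,"az":0,"gripper":1},
    {"dx":0,"dy":0,"dz":0,"ax":0,"ay":0,"az":0,"gripper":1},
    {"dx":0,"dy":0,"dz":0,"ax":0,"ay":0,"az":0,"gripper":1},
  ],
  squeeze=20,
)

```text
clock: 1.08
eef_pos: [550.0, -89.5, 213.5]
eef_rot: [3.142, -0.0, 1.572]
wrist_force: [-0.3, -0.7, -0.4]
finger_gap: 26.9
finger_force: 0.0
```

```bash
python3 - <<'E'
from h import *
import pickle
c=snap('wrist','pics/w2.png'); pickle.dump(P(c),open('P1.pkl','wb'))
E
```

```text
(no output)
```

View pics/w2.png

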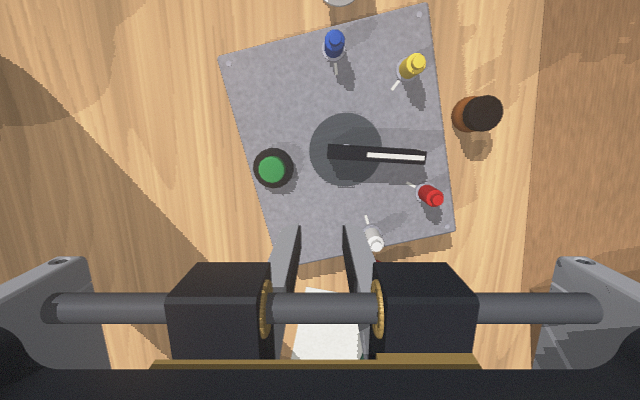

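The view is now clear. The plug tops are blue (335,37), yellow (417,62), red (436,198) and white (376,244). The button is at (271,169), the lid corners at (219,57), (428,3) and (455,231), and the pointer's white line runs from (367,155) to (425,157).

```bash
cat > fit.py <<'E'
import io,contextlib
with contextlib.redirect_stdout(io.StringIO()): from loc import *
V=pickle.load(open('P1.pkl','rb')); J=cv2.imread('pics/w2.png')
g2=blob(J,*G,(255,150,290,190))[0]
h=cv2.cvtColor(J,cv2.COLOR_BGR2HSV); m=cv2.inRange(h,(0,0,185),(180,60,255)); k=np.zeros_like(m); k[145:166,360:430]=255; m&=k
ys,xs=np.nonzero(m); vx,vy,x0,y0=cv2.fitLine(np.float32(np.c_[xs,ys]),cv2.DIST_HUBER,0,.01,.01).ravel(); L=[(x,y0+(x-x0)*vy/vx) for x in (xs.min(),xs.max())]; print('line',L)
pts=[(W,obs['wrist','G'][0],(-85,0,72)),(W,(333,134),pl(1.48,90)),(W,(411,156),pl(.7,90)),(W,(226,141),(-115,130,50)),(W,(420,95),(115,130,50)),
 (V,g2,(-85,0,72)),(V,(335,37),pl(1.48,90)),(V,(417,62),pl(.7,90)),(V,(436,198),pl(-.7,90)),(V,(376,244),pl(-1.48,90)),(V,(219,57),(-115,130,50)),(V,(428,3),(115,130,50)),(V,(455,231),(115,-130,50))]
f=lambda p:np.concatenate([proj(M,rt(p,q))-uv for M,uv,q in pts])
p=least_squares(f,[570,-45,.23],loss='soft_l1').x; print('pose',p,f(p).reshape(-1,2).round(1).tolist())
print('tri G',tri(W,obs['wrist','G'][0],V,g2),'B',tri(W,(333,134),V,(335,37)),'line start',tri(W,(364.5,236),V,L[0]))
a,b=[onz(V,q,83) for q in L]; print('line pts',a,b,'pointer world',np.arctan2(*(b-a)[::-1]),'via hub',np.arctan2(*(b-p[:2])[::-1]),'tip r',np.linalg.norm(b-p[:2]))
print('target world',p[2]+1.48,'button',rt(p,(-85,0,72)))
E
python3 fit.py
```

```text
line [(np.int64(367), np.float64(154.29408060612272)), (np.int64(424), np.float64(157.59069077207246))]
pose [ 5.75076989e+02 -4.63578153e+01  2.29397346e-01] [[-1.2, 2.0], [0.3, 2.0], [0.3, 0.5], [-5.1, -0.5], [1.2, -3.2], [-1.2, 0.8], [-1.0, -0.1], [1.2, -1.0], [1.2, 2.2], [0.0, 3.0], [-5.6, -2.2], [0.3, -4.2], [2.0, 1.2]]
tri G [492.63345703 -65.72491827  65.94119972] B [560.73078896  62.30871847  83.39912299] line start [595.61335755 -47.38374678  87.10496384]
line pts [596.10561895 -47.78376293] [655.78341398 -51.17215967] pointer world -0.05671728724171078 via hub -0.0595819486648953 tip r 80.84989129321998
target world 1.7093973459810854 button [492.30368231 -65.68602462  72.        ]
```

Request:
jog_arm(
  commands=[
    {"dx":0.2,"dy":0.9,"dz":0,"ax":0,"ay":0,"az":0.33,"gripper":1},
    {"dx":0.285,"dy":0.93,"dz":0,"ax":0,"ay":0,"az":0,"gripper":1},
    {"dx":0,"dy":0,"dz":0,"ax":0,"ay":0,"az":0,"gripper":1},
    {"dx":0,"dy":0,"dz":0,"ax":0,"ay":0,"az":0,"gripper":1},
    {"dx":0,"dy":0,"dz":1,"ax":0,"ay":0,"az":0,"gripper":1},
    {"dx":0,"dy":0,"dz":0.75,"ax":0,"ay":0,"az":0,"gripper":1},
    {"dx":0,"dy":0,"dz":0,"ax":0,"ay":0,"az":0,"gripper":1},
    {"dx":0,"dy":0,"dz":0,"ax":0,"ay":0,"az":0,"gripper":1},
  ],
)

```text
clock: 2.12
eef_pos: [624.1, -73.0, 145.3]
eef_rot: [3.139, 0.0, 1.513]
wrist_force: [0.5, 0.1, 1.2]
finger_gap: 0.8
finger_force: 0.0
```

Request:
jog_arm(
  commands=[
    {"dx":0,"dy":0,"dz":0.7,"ax":0,"ay":0,"az":0,"gripper":1},
    {"dx":0,"dy":0,"dz":0.6,"ax":0,"ay":0,"az":0,"gripper":1},
    {"dx":0,"dy":0,"dz":0.5,"ax":0,"ay":0,"az":0,"gripper":1},
    {"dx":0,"dy":0,"dz":0,"ax":0,"ay":0,"az":0,"gripper":1},
  ],
)

```text
clock: 2.62
eef_pos: [623.5, -72.8, 71.0]
eef_rot: [-3.14, -0.0, 1.513]
wrist_force: [-0.1, -0.8, 0.9]
finger_gap: 0.1
finger_force: 0.0
```

```bash
python3 - <<'E'
from h import *
s=manip.read_state(); print(s['eef_pos'],s['wrist_force'])
c=snap('wrist','pics/w3.png'); a=snap('side','pics/s3.png')
i=cv2.imread('pics/s3.png')[140:230,270:390]; j=cv2.imread('pics/w3.png')
o=np.zeros((600,640,3),np.uint8); o[:310]=j[:310]; o[310:580,:360]=cv2.resize(i,None,fx=3,fy=3); cv2.imwrite('pics/c3.png',o)
E
```

```text
[623.49869014 -72.75476913  71.01500382] [-0.09547905 -0.81621699  0.91884589]
```

View pics/c3.png

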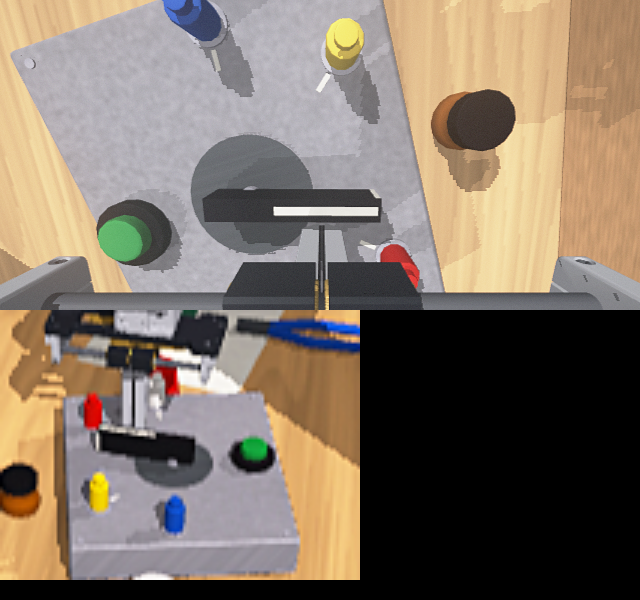

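The closed fingertips stand free beside the pointer's -y side (wrist view, about (322,228)), clear of the red plug at (395,255). I'll start the arc push.

Request:
jog_arm(
  commands=[
    {"dx":0.19,"dy":0,"dz":0,"ax":0,"ay":0,"az":0,"gripper":1},
    {"dx":0.178,"dy":0.04,"dz":0,"ax":0,"ay":0,"az":-0.8,"gripper":1},
    {"dx":0.178,"dy":0.04,"dz":0,"ax":0,"ay":0,"az":-0.8,"gripper":1},
    {"dx":0.178,"dy":0.04,"dz":0,"ax":0,"ay":0,"az":-0.8,"gripper":1},
    {"dx":0.178,"dy":0.04,"dz":0,"ax":0,"ay":0,"az":-0.8,"gripper":1},
    {"dx":0.178,"dy":0.04,"dz":0,"ax":0,"ay":0,"az":-0.8,"gripper":1},
    {"dx":0,"dy":0,"dz":0,"ax":0,"ay":0,"az":0,"gripper":1},
  ],
)

```text
clock: 3.6
eef_pos: [624.9, -28.8, 72.5]
eef_rot: [3.14, 0.001, 2.212]
wrist_force: [0.6, -0.5, 1.0]
finger_gap: 0.5
finger_force: 0.6
```

Request:
jog_arm(
  commands=[
    {"dx":0.178,"dy":0.04,"dz":0,"ax":0,"ay":0,"az":-0.8,"gripper":1},
    {"dx":0.178,"dy":0.04,"dz":0,"ax":0,"ay":0,"az":-0.8,"gripper":1},
    {"dx":0.178,"dy":0.04,"dz":0,"ax":0,"ay":0,"az":-0.8,"gripper":1},
    {"dx":0.178,"dy":0.04,"dz":0,"ax":0,"ay":0,"az":-0.8,"gripper":1},
    {"dx":0.178,"dy":0.04,"dz":0,"ax":0,"ay":0,"az":-0.8,"gripper":1},
    {"dx":0.178,"dy":0.04,"dz":0,"ax":0,"ay":0,"az":-0.8,"gripper":1},
    {"dx":0,"dy":0,"dz":0,"ax":0,"ay":0,"az":0,"gripper":1},
  ],
)

```text
clock: 4.47
eef_pos: [594.9, 1.3, 72.2]
eef_rot: [3.142, 0.001, 3.046]
wrist_force: [1.8, -0.1, 1.3]
finger_gap: 0.5
finger_force: 0.6
```

```bash
python3 - <<'E'
from h import *
import pickle
c=snap('wrist','pics/w4.png'); pickle.dump(P(c),open('P4.pkl','wb'))
s=manip.read_state(); print(s['eef_pos'],s['eef_rot'],s['wrist_force'],s['joints'])
M=P(c); p=(575.1,-46.4)
print('hub',proj(M,[*p,83]),'blue top',proj(M,[575.1+108*np.cos(1.7094),-46.4+108*np.sin(1.7094),90]))
E
```

```text
[594.86052799   1.23503618  71.97081753] [3.14141344e+00 5.27238176e-04 3.04411259e+00] [1.19567482 0.58356883 1.01228247] [-5.95599802e-02  5.44677188e-01  1.52337217e+00  1.81069593e-04
  1.07300965e+00 -1.53296270e+00]
hub [239.18218585 227.27367247] blue top [425.27480321 188.22297457]
```

View pics/w4.png

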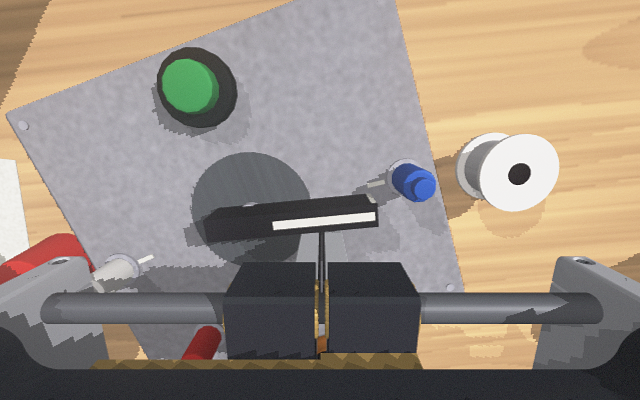

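The pointer's white line runs from (273,226) to (376,215), and the blue plug top is at (423,188) against a predicted (425,188). The pointer leads the tool yaw by a few degrees, so I'll measure its angle directly.

```bash
cat > ang.py <<'E'
import sys
from h import *
import pickle
def line(f,box):
    J=cv2.imread(f); h=cv2.cvtColor(J,cv2.COLOR_BGR2HSV); m=cv2.inRange(h,(0,0,185),(180,60,255)); x0,y0,x1,y1=box; k=np.zeros_like(m); k[y0:y1,x0:x1]=255; m&=k
    n,l,st,c=cv2.connectedComponentsWithStats(m); i=1+np.argmax(st[1:,4]); ys,xs=np.nonzero(l==i)
    vx,vy,a,b=map(float,cv2.fitLine(np.float32(np.c_[xs,ys]),cv2.DIST_HUBER,0,.01,.01).ravel())
    t=(xs-a)*vx+(ys-b)*vy; return [(a+vx*q,b+vy*q) for q in (t.min(),t.max())]
M=pickle.load(open(sys.argv[2],'rb')); L=line(sys.argv[1],eval(sys.argv[3])); B=eval(sys.argv[4])
a,b=[onz(M,q,83) for q in L]; bl=onz(M,B,90); p=np.array([575.1,-46.4])
an=lambda v:np.arctan2(v[1],v[0])
if np.linalg.norm(a-p)>np.linalg.norm(b-p): a,b=b,a
print(L,a,b,'line',an(b-a),'hub-tip',an(b-p),'blue',bl,an(bl-p),np.linalg.norm(bl-p),'line from start to blue',an(bl-a))
E
python3 ang.py pics/w4.png P4.pkl "(265,205,385,235)" "(423,188)"
```

```text
[(np.float64(272.83802174697735), np.float64(225.2872681764841)), (np.float64(374.3486982930923), np.float64(215.6870752165523))] [575.77631972 -26.47243796] [575.58490485  33.31964021] line 1.5739976573726209 hub-tip 1.5647137745913104 blue [559.9351378   59.33196645] 1.7132521994588346 106.8139587039256 line from start to blue 1.7533603363680603
```

Request:
jog_arm(
  commands=[
    {"dx":0.044,"dy":0.012,"dz":0,"ax":0,"ay":0,"az":-0.2,"gripper":1},
    {"dx":0.044,"dy":0.012,"dz":0,"ax":0,"ay":0,"az":-0.2,"gripper":1},
    {"dx":0.044,"dy":0.012,"dz":0,"ax":0,"ay":0,"az":-0.2,"gripper":1},
    {"dx":0.035,"dy":0.01,"dz":0,"ax":0,"ay":0,"az":-0.15,"gripper":1},
    {"dx":0,"dy":0,"dz":0,"ax":0,"ay":0,"az":0,"gripper":1},
    {"dx":0,"dy":0,"dz":0,"ax":0,"ay":0,"az":0,"gripper":1},
  ],
)

```text
clock: 5.28
eef_pos: [587.9, 3.4, 71.3]
eef_rot: [3.142, -0.001, -3.104]
wrist_force: [3.1, -0.1, 2.2]
finger_gap: 0.5
finger_force: 1.3
```

```bash
python3 - <<'E'
from h import *
import pickle
c=snap('wrist','pics/w5.png'); pickle.dump(P(c),open('P5.pkl','wb'))
s=manip.read_state(); print(s['eef_pos'],s['eef_rot'],s['wrist_force'])
M=P(c)
bl=blob=None
h=cv2.cvtColor(cv2.imread('pics/w5.png'),cv2.COLOR_BGR2HSV); m=cv2.inRange(h,(105,120,60),(130,255,255)); print(cv2.connectedComponentsWithStats(m)[2][1:])
print(proj(M,[559.94,59.33,90]))
E
python3 ang.py pics/w5.png P5.pkl "(265,200,385,240)" "(423,190)"
```

```text
[587.89138091   3.35656772  71.29913103] [ 3.14145835e+00 -4.96028887e-04 -3.10356288e+00] [2.93564701 0.73444233 2.84292027]
[[ 394  186   44   40 1200]]
[425.4105076  214.07395248]
[(np.float64(272.0240334469235), np.float64(226.22788488954512)), (np.float64(374.3623248292077), np.float64(215.4358627112885))] [572.84817131 -26.82738545] [563.9826415   32.56276957] line 1.7189782136522873 hub-tip 1.7106693593040279 blue [546.3723704   56.27212043] 1.8436192920972065 106.61538827473066 line from start to blue 1.8792320585378695
```

The pointer line measures 1.719 and hub-to-tip 1.711, against a target of 1.71. I'll back off, lift, and check.

Request:
jog_arm(
  commands=[
    {"dx":-0.3,"dy":0,"dz":0,"ax":0,"ay":0,"az":0,"gripper":1},
    {"dx":-0.2,"dy":0,"dz":0,"ax":0,"ay":0,"az":0,"gripper":1},
    {"dx":0,"dy":0,"dz":0,"ax":0,"ay":0,"az":0,"gripper":1},
    {"dx":0,"dy":0,"dz":-1,"ax":0,"ay":0,"az":0,"gripper":1},
    {"dx":0,"dy":0,"dz":-1,"ax":0,"ay":0,"az":0,"gripper":1},
    {"dx":0,"dy":0,"dz":-1,"ax":0,"ay":0,"az":0,"gripper":1},
    {"dx":-0.5,"dy":0,"dz":0,"ax":0,"ay":0,"az":0,"gripper":1},
    {"dx":0,"dy":0,"dz":0,"ax":0,"ay":0,"az":0,"gripper":1},
    {"dx":0,"dy":0,"dz":0,"ax":0,"ay":0,"az":0,"gripper":1},
  ],
)

```text
clock: 6.45
eef_pos: [627.2, 4.9, 190.5]
eef_rot: [3.141, -0.002, -3.103]
wrist_force: [-0.4, -0.4, -0.5]
finger_gap: 0.4
finger_force: 0.0
```

```bash
python3 - <<'E'
from h import *
import pickle
c=snap('wrist','pics/w6.png'); pickle.dump(P(c),open('P6.pkl','wb'))
s=manip.read_state(); print(s['eef_pos'],s['eef_rot'],s['wrist_force'])
E
```

```text
[627.27725399   4.86143939 190.68689652] [ 3.14146487e+00 -1.57348554e-03 -3.10321508e+00] [ 0.71121067 -0.25402174 -0.10496669]
```

View pics/w6.png

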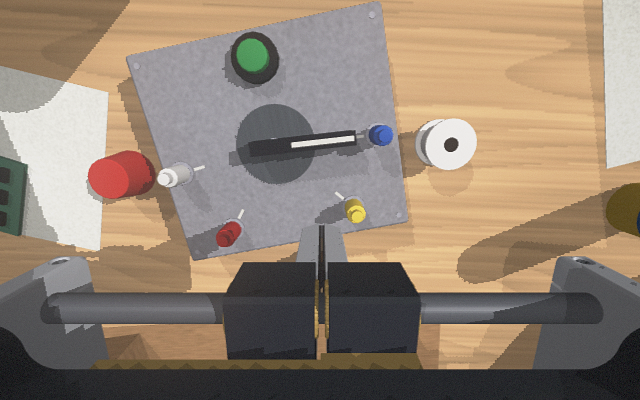

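The pointer's white line runs from (291,145) to (355,138), aimed at the blue plug top (383,135), with nothing else disturbed. Next, a check of the angle and a fit of the router in this view alone for the button.

```bash
python3 ang.py pics/w6.png P6.pkl "(285,130,356,152)" "(384,135)"; python3 - <<'E'
from h import *
import pickle
from scipy.optimize import least_squares
M=pickle.load(open('P6.pkl','rb')); J=cv2.imread('pics/w6.png')
h=cv2.cvtColor(J,cv2.COLOR_BGR2HSV); m=cv2.inRange(h,(50,80,40),(80,255,255)); m[:,:220]=0; m[90:]=0;m[:,290:]=0
st=cv2.connectedComponentsWithStats(m); g=st[3][1+np.argmax(st[2][1:,4])]; print(g,onz(M,g,72))
pl=lambda a:(108*np.cos(a),108*np.sin(a),90)
pts=[(g,(-85,0,72)),((384,135),pl(1.48)),((357,214),pl(.7)),((166,178),pl(-1.48))]
def f(p):
    c,s=np.cos(p[2]),np.sin(p[2]); return np.concatenate([proj(M,[p[0]+c*q[0]-s*q[1],p[1]+s*q[0]+c*q[1],q[2]])-u for u,q in pts])
p=least_squares(f,[575,-46,.23]).x; print(p,p[2]+1.48,f(p).round(1))
E
```

```text
[(np.float64(291.72830194380407), np.float64(144.60302457001552)), (np.float64(353.1855341011823), np.float64(137.63682000353634))] [572.776626   -26.06399659] [564.04259715  32.12639811] line 1.7197782003304887 hub-tip 1.7106878667658691 blue [560.32213497  59.6177569 ] 1.709294406103135 107.0427488136739 line from start to blue 1.7151429324511818
[252.14135514  54.95327103] [493.50916173 -64.64101803]
[ 5.75065759e+02 -4.54882266e+01  2.33333666e-01] 1.7133336657460458 [-0.6 -1.4  2.  -0.6  1.2  1.9 -2.6  1. ]
```

Request:
jog_arm(
  commands=[
    {"dx":0.857,"dy":-0.406,"dz":0,"ax":0,"ay":0,"az":0,"gripper":1},
    {"dx":0.857,"dy":-0.406,"dz":0,"ax":0,"ay":0,"az":0,"gripper":1},
    {"dx":0.857,"dy":-0.406,"dz":0,"ax":0,"ay":0,"az":0,"gripper":1},
    {"dx":0.857,"dy":-0.406,"dz":0,"ax":0,"ay":0,"az":0,"gripper":1},
    {"dx":0,"dy":0,"dz":0,"ax":0,"ay":0,"az":0,"gripper":1},
    {"dx":0,"dy":0,"dz":1,"ax":0,"ay":0,"az":0,"gripper":1},
    {"dx":0,"dy":0,"dz":1,"ax":0,"ay":0,"az":0,"gripper":1},
    {"dx":0,"dy":0,"dz":0.4,"ax":0,"ay":0,"az":0,"gripper":1},
    {"dx":0,"dy":0,"dz":0,"ax":0,"ay":0,"az":0,"gripper":1},
    {"dx":0,"dy":0,"dz":0,"ax":0,"ay":0,"az":0,"gripper":1},
  ],
)

```text
clock: 7.75
eef_pos: [494.3, -65.4, 96.8]
eef_rot: [-3.141, 0.002, -3.103]
wrist_force: [-0.6, -0.6, 1.2]
finger_gap: 0.6
finger_force: 0.0
```

Request:
jog_arm(
  commands=[
    {"dx":0,"dy":0,"dz":0.35,"ax":0,"ay":0,"az":0,"gripper":1},
    {"dx":0,"dy":0,"dz":0.07,"ax":0,"ay":0,"az":0,"gripper":1},
    {"dx":0,"dy":0,"dz":0.07,"ax":0,"ay":0,"az":0,"gripper":1},
    {"dx":0,"dy":0,"dz":0.06,"ax":0,"ay":0,"az":0,"gripper":1},
    {"dx":0,"dy":0,"dz":0,"ax":0,"ay":0,"az":0,"gripper":1},
    {"dx":0,"dy":0,"dz":0,"ax":0,"ay":0,"az":0,"gripper":1},
  ],
)

```text
clock: 8.5
eef_pos: [493.5, -65.3, 74.1]
eef_rot: [-3.142, 0.0, -3.103]
wrist_force: [-5.5, 0.5, 11.5]
finger_gap: 0.2
finger_force: 5.7
```

Request:
jog_arm(
  commands=[
    {"dx":0,"dy":0,"dz":0.03,"ax":0,"ay":0,"az":0,"gripper":1},
    {"dx":0,"dy":0,"dz":0,"ax":0,"ay":0,"az":0,"gripper":1},
    {"dx":0,"dy":0,"dz":0,"ax":0,"ay":0,"az":0,"gripper":1},
  ],
)

```text
clock: 8.88
eef_pos: [493.7, -65.3, 73.8]
eef_rot: [-3.141, 0.001, -3.103]
wrist_force: [-10.1, 2.1, 24.7]
finger_gap: 0.8
finger_force: 12.2
```

The tool stopped dead at z 73.8 with 25 N on it, so the button is fully down. I'll lift straight up.

Request:
jog_arm(
  commands=[
    {"dx":0,"dy":0,"dz":-0.2,"ax":0,"ay":0,"az":0,"gripper":1},
    {"dx":0,"dy":0,"dz":-0.5,"ax":0,"ay":0,"az":0,"gripper":1},
    {"dx":0,"dy":0,"dz":-1,"ax":0,"ay":0,"az":0,"gripper":1},
    {"dx":0,"dy":0,"dz":-1,"ax":0,"ay":0,"az":0,"gripper":1},
    {"dx":-0.5,"dy":0,"dz":-0.5,"ax":0,"ay":0,"az":0,"gripper":1},
    {"dx":-1,"dy":0,"dz":0,"ax":0,"ay":0,"az":0,"gripper":1},
    {"dx":-1,"dy":0,"dz":0,"ax":0,"ay":0,"az":0,"gripper":1},
    {"dx":-0.5,"dy":1,"dz":0,"ax":0,"ay":0,"az":0,"gripper":1},
    {"dx":0,"dy":0.7,"dz":0,"ax":0,"ay":0,"az":0,"gripper":1},
    {"dx":0,"dy":0,"dz":0,"ax":0,"ay":0,"az":0,"gripper":1},
  ],
)

```text
clock: 10.12
eef_pos: [610.7, 8.7, 199.9]
eef_rot: [3.141, -0.001, -3.101]
wrist_force: [-0.7, -0.8, 1.8]
finger_gap: 0.6
finger_force: 0.0
```

```bash
python3 - <<'E'
from h import *
import pickle
c=snap('wrist','pics/w7.png'); pickle.dump(P(c),open('P7.pkl','wb'))
s=manip.read_state(); print(s['eef_pos'],s['wrist_force'],proj(P(c),[560.3,59.6,90]),proj(P(c),[572.8,-26,83]),proj(P(c),[564,32.1,83]))
E
```

```text
[610.71861211   7.54968127 200.01167346] [ 0.07912394 -0.10886378 -1.0764277 ] [376.52770894 151.89678782] [288.7459773  160.37615217] [347.30563165 153.879291  ]
```

View pics/w7.png

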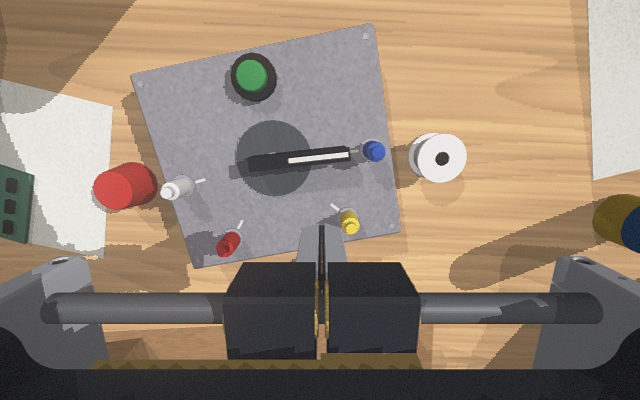

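The pointer still aims at blue, with its line from (288,160) to (350,154) as predicted and the blue plug top at (376,151). The button is back up, and the tool touches nothing.

```bash
python3 -c "
from cell import job; print(job.sign_off())"
```

```text
the job is handed in; nothing more can be done
None
```

I pushed the pointer round to the blue plug (within about 0.01 rad by camera), then pressed the green button fully down and let it come up; the job is handed in at about 10 s of the 46 s, no verdict was returned, and the last picture shows nothing else moved.

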